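# Sort the marquetry templates by colour

## Task

Tidy the marquetry bench by colour: take the red window template off its hook stand and put it with the other red template into the red tray, and put both blue templates into the blue tray. Lower them into the trays rather than letting them drop or throwing them. Leave the bare-wood template, the glue bottle and the tin where they are.

Things in the scene. Friction and masses are not known exactly. Their poses are not given: they have to be found in the camera images.
- red_tray: open tray with red walls and red floor, fixed to the bench, outside 250 (its x) by 180 (its y) by 45 mm high, walls and floor 5 mm thick. Origin: centre of the underside. Stands to the left or right of the work; the two trays may be swapped
- blue_tray: open tray with blue walls and blue floor, fixed to the bench, outside 250 (its x) by 180 (its y) by 45 mm high, walls and floor 5 mm thick. Origin: centre of the underside. Stands to the left or right of the work; the two trays may be swapped
- red_template: flat red template lying on the bench, 100 mm long (its x) by 60 wide (its y) by 8 thick, oval outline, with an upright dark wooden rib along its middle to hold it by: 64 long (x), 14 wide (y), from 8 up to 36 mm above the bench. Origin: centre of the underside, z up. About 90 g
- blue_oval: flat blue template lying on the bench, 100 mm long (its x) by 60 wide (its y) by 8 thick, oval outline, with an upright dark wooden rib along its middle to hold it by: 64 long (x), 14 wide (y), from 8 up to 36 mm above the bench. Origin: centre of the underside, z up. About 90 g
- blue_waisted: flat blue template lying on the bench, 100 mm long (its x) by 60 wide (its y) by 8 thick, figure-eight outline (two overlapping discs), with an upright dark wooden rib along its middle to hold it by: 64 long (x), 14 wide (y), from 8 up to 36 mm above the bench. Origin: centre of the underside, z up. About 90 g
- wood_template: flat bare plywood template lying on the bench, 100 mm long (its x) by 60 wide (its y) by 8 thick, one end round and one end square, with an upright dark wooden rib along its middle to hold it by: 64 long (x), 14 wide (y), from 8 up to 36 mm above the bench. Origin: centre of the underside, z up. About 90 g. Not to be moved
- red_window: red upright frame, 110 mm wide (its y), 10 thick (x), 110 high (z), hanging on the two prongs of the stand by the upper edge of its window. The window is 74 wide by 55 high, 21 to 76 mm above the lower edge; the 34 mm high bar over it can be gripped across its thickness, between the prongs (52 mm apart). Origin: centre of the lower edge, 94 mm above the bench while hanging. 90 g
- red_window_mid (a point): the middle of the red window template, 55 mm above the centre of its lower edge
- stand: fixed hook stand: wooden foot 100 by 150 by 14 mm, two bent 6 mm steel rods at y = -26 and +26 mm. They rise 65 mm behind the origin (+x), then run level at 167 mm (rod centre) towards -x to 35 mm before the origin; the upturned tips reach 180 mm high, 40 mm before it. The window template hangs across them over the origin. Origin: on the bench, z up
- glue: white glue bottle, yellow label, orange cap, 56 mm across, 150 high, loose. Origin: centre of the underside. Not to be moved
- tin: small open steel tin, 76 mm across, 50 high, loose. Origin: centre of the underside. Not to be moved
There are look-alikes about, which are no part of the job. Leave any green look-alike of the blue_oval alone. Of the things shaped like the red_window, the red one is meant.

How it is judged:
At the end, for the whole second after the job is handed in: Red templates in the red tray, blue in the blue, released and still: undersides' centres within 100 (tray x) and 68 mm (tray y) of its centre, 0-60 mm above its underside; the window's middle within 118, 83 and 0-85 mm. Bare-wood template, glue and tin within 40 mm of their starts (x of red_window_mid in the frame of red_tray between -0.118 and 0.118 m and y of red_window_mid in the frame of red_tray between -0.083 and 0.083 m and z of red_window_mid in the frame of red_tray between 0 and 0.085 m and x of red_template in the frame of red_tray between -0.1 and 0.1 m and y of red_template in the frame of red_tray between -0.068 and 0.068 m and z of red_template in the frame of red_tray between 0 and 0.06 m and x of blue_oval in the frame of blue_tray between -0.1 and 0.1 m and y of blue_oval in the frame of blue_tray between -0.068 and 0.068 m and z of blue_oval in the frame of blue_tray between 0 and 0.06 m and x of blue_waisted in the frame of blue_tray between -0.1 and 0.1 m and y of blue_waisted in the frame of blue_tray between -0.068 and 0.068 m and z of blue_waisted in the frame of blue_tray between 0 and 0.06 m and linear speed of each of red_window, red_template, blue_oval, blue_waisted below 0.03 m/s and distance of each of wood_template, glue, tin from where it was at the start of the episode below 0.04 m); the robot touches nothing.
It fails at once if a template is dropped or thrown: it moves faster than 1.3 m/s while not touched by the fingers (a free fall of some 9 cm) ((linear speed of red_window above 1.3 m/s and contact force between red_window and the fingers below 0.05 N) or (linear speed of red_template above 1.3 m/s and contact force between red_template and the fingers below 0.05 N) or (linear speed of blue_oval above 1.3 m/s and contact force between blue_oval and the fingers below 0.05 N) or (linear speed of blue_waisted above 1.3 m/s and contact force between blue_waisted and the fingers below 0.05 N)).
It fails at once if the bare-wood template, the glue bottle or the tin is moved by more than 40 mm (distance of any of wood_template, glue, tin from where it was at the start of the episode above 0.04 m).
It fails at once if the glue bottle or the tin is tipped by more than 30 degrees (angle between any of glue, tin's own z axis and vertical above 0.52 rad).
It also fails if it takes over 72 s, if anything falls off the work surface, if the arm or the gripper's body presses on something with over 40 N, if the wrist force passes 120 N, or if a joint passes its speed limit or range.

## Robot

A 6-joint arm with a two-finger parallel gripper is mounted at the origin on the work surface. World frame = base frame: x ahead of the robot, y to its left, z up, the work surface at z = 0. Lengths are in m, angles in rad, forces in N, time in s.
With the tool pointing down it reaches from about 0.425 to 0.925 m from the base axis. Payload 12.5 kg.
Tool frame: the origin (TCP) lies at the very end of the fingers, on their centre line; the grasp point (between the pads) lies 19 mm behind it (tcp_to_grasp is the distance from the TCP to the grasp point, in m); y points along the fingers, z is the direction in which the jaws open and shut, and the axes are right-handed (so a half turn about y gives the same grasp; the last joint's range is limited). The gripper opens to 85 mm and grips with 20 to 120 N. Pads are 22 mm wide; open, the fingers measure 114 mm over their backs; the gripper's body (76 mm by 85 mm) begins 54 mm behind the grasp point. The pads swing forward as they close: fully open they stand 13 mm farther back than shut.
Start: joints at [0.995, 0.491, 1.559, -0, 1.092, -0.106], TCP at [0.283, 0.557, 0.231] pointing down, gripper open.
Joint ranges: [-3.1, 3.1], [-0.84, 2.19], [0.05, 2.79], [-1.13, 4.28], [0.06, 2.93], [-2.69, 2.69]. Speed limits (rad/s): [2.22, 2.22, 2.79, 3.14, 3.14, 3.14].

## Interface

Orientations are given as a unit quaternion [w, x, y, z].
In Python, from bench import state, grab_frame, get_calibration, finish_job, silhouettes, tcp_to_grasp gives the robot as it stands.
- The arm moves only by the tool jog_arm, never from a script. Its argument "series" is a list of rows, each an object with "delta_pos": the shift along the tool's x, y, z in m, a list of three; "rotation": the turn, a rotation vector about the tool's x, y, z in degrees, a list of three; "claw": the closure, from 0 (fully open) to 1 (shut). A call has 1 to 10 rows; each row is the pose to reach, as a shift and turn from the pose commanded when the call began, along the tool's axes at that moment; what a row does not reach only later rows make up. A row lasts 1/8 s, in which the tool goes at most 62.5 mm and 10.7 degrees, less where a joint would pass 70% of its speed; a pose out of reach is approached as far as the arm can. A call with a gripper value outside its range is refused whole. The fingers move at their own pace and stop on an object; "force" is the grip in N (left out, the last holds). Time passes only in rows, so rows that repeat a pose let the fingers close. It gives the time, the measured TCP pose, the force and the opening at its end, in the units of the state.
- state(): the state, without advancing time (a new reading comes with each control period).
- grab_frame(name): name is "scene" or "side" or "wrist"; returns (picture, depth): 384x512x3 uint8, blue, green, red; 384x512 float32, m along the optical axis (not along the pixel's ray), 0 where there is no reading.
- get_calibration(name): a dict with "camera_matrix" (3x3 intrinsics, pixels), "R" (3x3) and "t" (3): a world point X has camera coordinates R X + t; the wrist camera has in their place "mount" (4x4, takes a point from camera to tool coordinates, whose origin is the TCP and whose axes are the tool frame's). Camera axes: x right, y down, z forward; pixel columns grow to the right and rows downward; lengths in m; the calibration is good to about 2 mm. A picture is of the moment at which its call begins: read the wrist's pose just before it. get_calibration takes no time and is no camera call.
- finish_job(): hands the job in, once; it reports no verdict.
Trained networks look in the newest picture that a camera, given by its name, has taken for a name from the list of things; names that differ only in an ending like _2 or _b are one class to them, and where a whole thing is asked for, a point or a joint stands for the part that bears it (a point fixed in the world has none). Each returns a list of dicts, best first, with "confidence" (0 to 1); they miss things now and then, are a little off and sometimes report something else, mostly with a low value. They report only what shows in the picture. A call takes as long as a camera call. They do not tell look-alikes from the thing itself.
- silhouettes(camera, label): "pixels" (384x512 bool, what is visible of it) and "extent" ([left, top, right, bottom] in pixels, round what is visible of it).
The state is a dict: "time_s": time; "joint_pos": joint angles; "joint_velocities": joint speeds; "joint_efforts": joint torques, N m; "tool_pos": TCP position; "tcp_rot": TCP orientation; "ft_force": force on the tool from outside, world axes, zero at the start; "wrist_torque": the same for the moment, N m; "opening": opening from 0.0 (shut) to 1.0 (fully open).
Only numpy, scipy, OpenCV 4.12 (cv2) and the standard library are available. Lean on these libraries where they do the work, as an engineer would, in place of code of your own. Each camera call takes 0.05 s, during which the arm holds its last target. There are 200 camera calls.

## Working session

There is one attempt and no reset: what is moved stays moved. The work goes in short steps, Python scripts to look and compute and a tool call to move; the robot and the scene stay as the last step left them, time stands still between calls to the robot, and variables do not carry over. Pictures are saved under pics/ and viewed, about 8 in all and at most 12, crops included, and the job is handed in when it is done.

Besides the shell and the picture viewer there is one more tool, called after ">>>" in YAML: its name, and indented under it one key for each argument. jog_arm: Moves the arm, as the interface text tells. Its arguments: {"type":"object","properties":{"series":{"type":"array"},"force":{"type":"number"}},"required":["series"]}

```bash
mkdir -p pics
python3 - <<'E'
from bench import *
import cv2,numpy as np
s=state();print(s['time_s'],s['tool_pos'],s['tcp_rot'],s['opening'],tcp_to_grasp)
for n in('scene','side'):
    p,d=grab_frame(n);cv2.imwrite(f'pics/{n}0.png',p);np.savez(f'{n}0.npz',p=p,d=d)
    c=get_calibration(n);print(n,c)
print(get_calibration('wrist'))
a=cv2.imread('pics/scene0.png');cv2.imwrite('pics/scene0b.png',cv2.resize(a,(800,600)))
E
```

```text
0.0 [0.28278886 0.5571087  0.2307243 ] [-0.68731408  0.68806039 -0.1647143   0.16444283] 0.9988605018614082 0.0187
scene {'camera_matrix': array([[438.7492573,   0.       , 254.7926321],
       [  0.       , 438.7492573, 188.2938904],
       [  0.       ,   0.       ,   1.       ]]), 'R': array([[-0.40690525,  0.91342276,  0.00932659],
       [ 0.55252164,  0.25423846, -0.79377745],
       [-0.72742557, -0.31783907, -0.6081368 ]]), 't': array([ 0.23244644, -0.21146358,  1.53717479])}
side {'camera_matrix': array([[366.05359246,   0.        , 255.91923082],
       [  0.        , 366.05359246, 190.26877856],
       [  0.        ,   0.        ,   1.        ]]), 'R': array([[ 0.64375075, -0.76492229, -0.02188285],
       [-0.49844432, -0.39744468, -0.77044856],
       [ 0.58063606,  0.50688422, -0.63712648]]), 't': array([-0.36099238,  0.3546544 ,  0.70814173])}
{'camera_matrix': array([[295.34094113,   0.        , 254.77425744],
       [  0.        , 295.34094113, 194.02804825],
       [  0.        ,   0.        ,   1.        ]]), 'mount': array([[-8.36673624e-05,  9.64458558e-01,  2.64234143e-01,
        -6.78061865e-02],
       [ 2.60892060e-04, -2.64234113e-01,  9.64458535e-01,
        -1.44103987e-01],
       [ 9.99999962e-01,  1.49630292e-04, -2.29511809e-04,
         2.03870695e-03],
       [ 0.00000000e+00,  0.00000000e+00,  0.00000000e+00,
         1.00000000e+00]])}
```

View pics/scene0b.png

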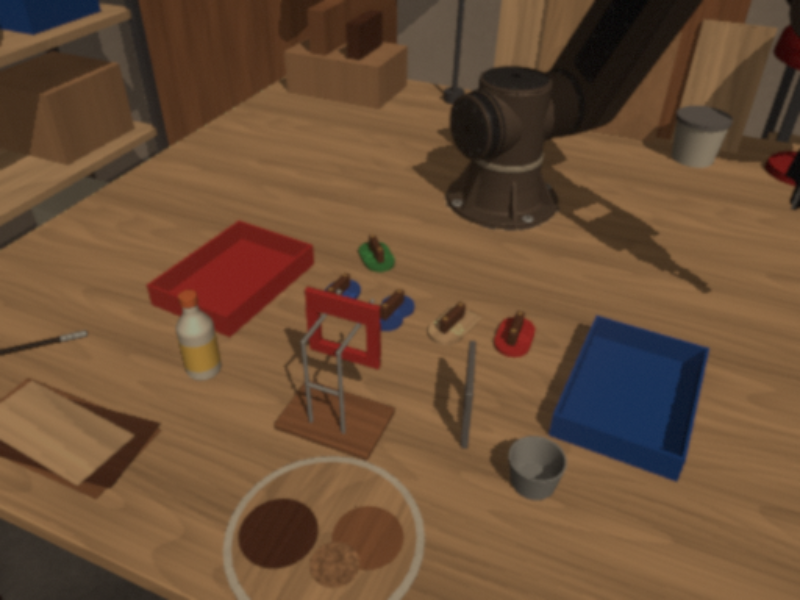

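View pics/side0.png

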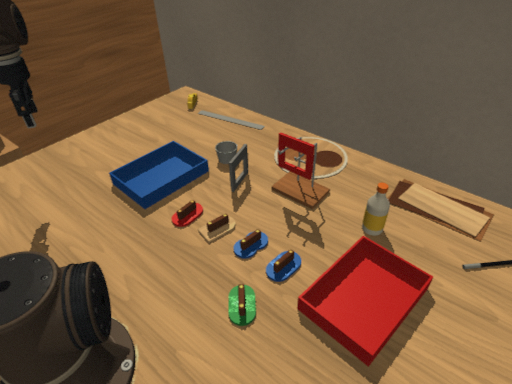

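Scene view (800x600): red tray (235,275), blue tray (635,395). Red window on its stand (345,325), red template (515,335), wood (453,322), blue waisted (393,308), blue oval (342,290, partly hidden). Look-alikes: green oval (376,253), grey window standing on the bench (468,395). In the side view both blues show clearly at (250,243) and (285,265), and red at (187,213).

```bash
cat > h.py <<'E'
import numpy as np,cv2
from bench import *
from scipy.spatial.transform import Rotation as Ro
def cloud(n,d,s=None):
    c=get_calibration(n);K=c['camera_matrix'];v,u=np.mgrid[:384,:512]
    P=np.dstack([(u-K[0,2])/K[0,0]*d,(v-K[1,2])/K[1,1]*d,d])
    if n=='wrist':
        M=c['mount'];P=P@M[:3,:3].T+M[:3,3]
        R=Ro.from_quat(s['tcp_rot'],scalar_first=True).as_matrix()
        return P@R.T+s['tool_pos']
    return (P-c['t'])@c['R']
def rect(Q):
    (x,y),(w,h),a=cv2.minAreaRect((Q[:,:2]*1000).astype(np.float32))
    if w<h:w,h,a=h,w,a+90
    return f'ctr {x:.0f} {y:.0f} size {w:.0f}x{h:.0f} ang {(a+90)%180-90:.0f}'
E
python3 - <<'E'
from h import *
for n in('side','scene'):
    p,d=grab_frame(n);P=cloud(n,d)
    for l in('red_template','blue_oval','blue_waisted','wood_template','red_window','stand','glue','tin','red_tray','blue_tray'):
        for r in silhouettes(n,l):
            if r['confidence']<.3: continue
            m=r['pixels']&(d>0);e=cv2.erode(m.astype(np.uint8),np.ones((3,3)))>0
            Q=P[e] if e.sum()>30 else P[m]
            if len(Q)<10: continue
            hi=Q[Q[:,2]>.027] if ('template' in l or 'blue_' in l and 'tray' not in l) else Q
            col=np.median(p[m],0)
            print(n,l,round(r['confidence'],2),[int(x) for x in r['extent']],'bgr',col,'z',np.percentile(Q[:,2],[2,98]).round(3),rect(Q),'| rib',rect(hi) if len(hi)>4 else '')
E
```

```text
side red_template 0.87 [172, 201, 202, 227] bgr [24. 31. 98.] z [0.004 0.035] ctr 441 150 size 90x49 ang -13 | rib ctr 439 155 size 57x10 ang 4
side blue_oval 0.8 [225, 284, 255, 321] bgr [ 77. 150.  76.] z [0.004 0.036] ctr 323 -159 size 96x56 ang 43 | rib ctr 323 -159 size 63x13 ang 42
side blue_oval 0.79 [266, 250, 300, 282] bgr [71.5 57.  55. ] z [0.004 0.036] ctr 467 -166 size 97x57 ang -5 | rib ctr 466 -164 size 62x14 ang -4
side blue_waisted 0.72 [234, 232, 267, 256] bgr [71. 54. 50.] z [0.004 0.035] ctr 469 -58 size 93x56 ang -6 | rib ctr 469 -57 size 61x15 ang -5
side wood_template 0.77 [197, 212, 233, 240] bgr [ 57.  88. 112.] z [0.004 0.035] ctr 459 50 size 94x54 ang -14 | rib ctr 460 49 size 60x9 ang -13
side red_window 0.78 [228, 145, 251, 191] bgr [50. 56. 59.] z [-0.002  0.108] ctr 680 164 size 180x39 ang 31 | rib ctr 680 164 size 180x39 ang 31
side red_window 0.76 [275, 134, 316, 182] bgr [15. 18. 94.] z [0.099 0.202] ctr 691 -32 size 107x10 ang -88 | rib ctr 691 -32 size 107x10 ang -88
side stand 0.8 [270, 141, 328, 208] bgr [ 53.  92. 140.] z [0.005 0.101] ctr 767 -
[... 2127 characters left out ...]
308, 224] bgr [ 66.  98. 129.] z [0.005 0.038] ctr 466 52 size 97x58 ang -11 | rib ctr 466 52 size 97x58 ang -11
scene glue 0.62 [112, 186, 142, 243] bgr [ 71. 113. 141.] z [0.011 0.15 ] ctr 734 -265 size 49x38 ang -69 | rib ctr 734 -265 size 49x38 ang -69
scene red_tray 0.89 [96, 142, 202, 215] bgr [ 27.  33. 117.] z [0.003 0.046] ctr 513 -359 size 253x186 ang -5 | rib ctr 513 -359 size 253x186 ang -5
scene blue_tray 0.65 [350, 203, 452, 309] bgr [81. 49. 27.] z [0.004 0.046] ctr 514 359 size 254x178 ang -2 | rib ctr 514 359 size 254x178 ang -2
scene blue_tray 0.36 [179, 187, 250, 292] bgr [ 41.  67. 104.] z [0.01  0.094] ctr 738 -28 size 146x99 ang -88 | rib ctr 738 -28 size 146x99 ang -88
```

```bash
cat >> h.py <<'E'
def go(x,y,z,rib,tilt=0,s=None):
    """mm, rib = heading (deg) of the pad-width axis; tilt = pitch (deg), gripper body leaning back to -x; prints tool-frame jog"""
    s=s or state();R=Ro.from_quat(s['tcp_rot'],scalar_first=True).as_matrix()
    best=None
    for k in(0,180):
        a=np.radians(rib+90+k);jz=np.array([np.cos(a),np.sin(a),0]);ty=np.array([0,0,-1.])
        T=np.column_stack([np.cross(ty,jz),ty,jz])
        T=Ro.from_euler('y',-tilt,degrees=True).as_matrix()@T
        rv=Ro.from_matrix(R.T@T).as_rotvec(degrees=True)
        if best is None or np.linalg.norm(rv)<np.linalg.norm(best): best=rv
    print('t',round(s['time_s'],2),'tcp',(s['tool_pos']*1000).round(),'open',round(s['opening'],2),'j6',round(s['joint_pos'][5],2),'-> dpos',(R.T@(np.array([x,y,z])/1000-s['tool_pos'])).round(4),'rot',best.round(1))
    return R
E
python3 -c "
from h import *
R=go(445,157,200,4);print(R.round(2))"
```

```text
t 1.2 tcp [283. 557. 231.] open 1.0 j6 -0.11 -> dpos [ 0.3257  0.0313 -0.2836] rot [ -0.  -30.9   0. ]
[[ 0.89  0.    0.45]
 [-0.45  0.    0.89]
 [-0.   -1.    0.  ]]
```

>>> jog_arm:
  series:
    - {"delta_pos":[0.326,0.031,-0.284],"rotation":[0,-30.9,0],"claw":0.4}
    - {"delta_pos":[0.326,0.031,-0.284],"rotation":[0,-30.9,0],"claw":0.4}
    - {"delta_pos":[0.326,0.031,-0.284],"rotation":[0,-30.9,0],"claw":0.4}
    - {"delta_pos":[0.326,0.031,-0.284],"rotation":[0,-30.9,0],"claw":0.4}
    - {"delta_pos":[0.326,0.031,-0.284],"rotation":[0,-30.9,0],"claw":0.4}
    - {"delta_pos":[0.326,0.031,-0.284],"rotation":[0,-30.9,0],"claw":0.4}
    - {"delta_pos":[0.326,0.031,-0.284],"rotation":[0,-30.9,0],"claw":0.4}
    - {"delta_pos":[0.326,0.031,-0.284],"rotation":[0,-30.9,0],"claw":0.4}
    - {"delta_pos":[0.326,0.031,-0.284],"rotation":[0,-30.9,0],"claw":0.4}
    - {"delta_pos":[0.326,0.031,-0.284],"rotation":[0,-30.9,0],"claw":0.4}
  force: 40

```text
time_s: 2.45
tool_pos: [0.4446, 0.1576, 0.2004]
tcp_rot: [0.707, -0.707, -0.025, 0.025]
ft_force: [0.3, 0.2, 0.6]
opening: 0.601
```

```bash
cat >> h.py <<'E'
def ribs(name=None):
    s=state();p,d=grab_frame('wrist');P=cloud('wrist',d,s)
    hsv=cv2.cvtColor(p,cv2.COLOR_BGR2HSV)
    r=np.linalg.norm(P[...,:2]-s['tool_pos'][:2],axis=2)
    m=((P[...,2]>.026)&(P[...,2]<.042)&(d>0)).astype(np.uint8)
    n,L,st,c=cv2.connectedComponentsWithStats(m)
    for i in range(1,n):
        if st[i,4]>60: print('rib?',st[i].tolist(),rect(P[L==i]),'z',np.median(P[L==i][:,2]).round(3))
    if name: cv2.imwrite(f'pics/{name}.png',p)
    return s,P,p,d
E
python3 -c "
from h import *
ribs('w1');go(445,157,12,4)"
```

```text
rib? [344, 127, 34, 134, 782] ctr 458 275 size 150x2 ang -3 z 0.034
rib? [250, 148, 14, 59, 773] ctr 444 162 size 63x14 ang 4 z 0.037
rib? [146, 157, 25, 59, 856] ctr 462 55 size 63x14 ang -12 z 0.037
rib? [49, 159, 20, 58, 1047] ctr 472 -54 size 64x15 ang -7 z 0.037
rib? [471, 204, 41, 118, 1276] ctr 530 447 size 148x4 ang -3 z 0.033
rib? [219, 297, 12, 20, 108] ctr 609 135 size 19x10 ang 19 z 0.034
rib? [419, 333, 14, 10, 74] ctr 634 390 size 13x2 ang 87 z 0.033
t 2.5 tcp [445. 158. 200.] open 0.6 j6 -1.44 -> dpos [ 0.0003  0.1884 -0.0007] rot [-0.   0.1  0. ]
```

View pics/w1.png

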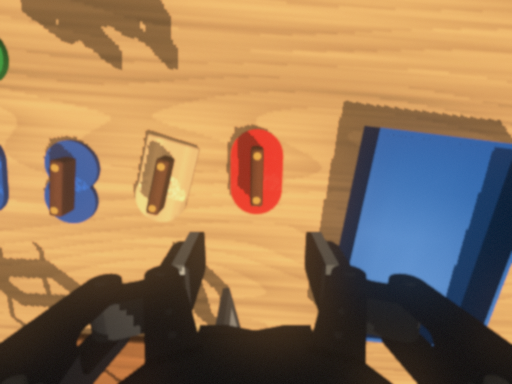

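Wrist view: red oval template at (256,170) is lined up between the fingers. Wood is at (160,180), the waisted blue at (70,180), the blue tray on the right and the green look-alike off at the left. The rib size (63x14) and height (37 mm) fit the description. I'm grasping it now.

>>> jog_arm:
  series:
    - {"delta_pos":[0,0.06,0.002],"rotation":[0,0,0],"claw":0.4}
    - {"delta_pos":[0,0.12,0.002],"rotation":[0,0,0],"claw":0.4}
    - {"delta_pos":[0,0.17,0.002],"rotation":[0,0,0],"claw":0.4}
    - {"delta_pos":[0,0.188,0.002],"rotation":[0,0,0],"claw":0.4}
    - {"delta_pos":[0,0.188,0.002],"rotation":[0,0,0],"claw":0.4}
    - {"delta_pos":[0,0.188,0.002],"rotation":[0,0,0],"claw":1}
    - {"delta_pos":[0,0.188,0.002],"rotation":[0,0,0],"claw":1}
    - {"delta_pos":[0,0.188,0.002],"rotation":[0,0,0],"claw":1}
    - {"delta_pos":[0,0.188,0.002],"rotation":[0,0,0],"claw":1}
    - {"delta_pos":[0,0.188,0.002],"rotation":[0,0,0],"claw":1}
  force: 40

```text
time_s: 3.75
tool_pos: [0.4454, 0.1588, 0.0135]
tcp_rot: [0.707, -0.706, -0.025, 0.024]
ft_force: [-0.7, 2.2, 5.6]
opening: 0.154
```

```bash
python3 -c "
from h import *
go(448,-355,150,-5);print(state()['ft_force'])"
```

```text
t 3.75 tcp [445. 159.  13.] open 0.15 j6 -1.44 -> dpos [-0.0328 -0.1368 -0.5127] rot [-0.   9.   0.1]
[-0.65024098  2.17205386  5.63673817]
```

>>> jog_arm:
  series:
    - {"delta_pos":[0,-0.06,0],"rotation":[0,0,0],"claw":1}
    - {"delta_pos":[0,-0.12,0],"rotation":[0,0,0],"claw":1}
    - {"delta_pos":[-0.005,-0.14,-0.06],"rotation":[0,2,0],"claw":1}
    - {"delta_pos":[-0.033,-0.14,-0.513],"rotation":[0,9,0],"claw":1}
    - {"delta_pos":[-0.033,-0.14,-0.513],"rotation":[0,9,0],"claw":1}
    - {"delta_pos":[-0.033,-0.14,-0.513],"rotation":[0,9,0],"claw":1}
    - {"delta_pos":[-0.033,-0.14,-0.513],"rotation":[0,9,0],"claw":1}
    - {"delta_pos":[-0.033,-0.14,-0.513],"rotation":[0,9,0],"claw":1}
    - {"delta_pos":[-0.033,-0.14,-0.513],"rotation":[0,9,0],"claw":1}
    - {"delta_pos":[-0.033,-0.14,-0.513],"rotation":[0,9,0],"claw":1}

```text
time_s: 5.0
tool_pos: [0.4471, -0.3404, 0.1532]
tcp_rot: [-0.706, 0.707, -0.031, 0.031]
ft_force: [0.8, 0.5, -0.5]
opening: 0.155
```

```bash
python3 -c "
from h import *
ribs('w2')
R=go(448,-355,20,-5);print(R.round(2))"
```

```text
rib? [434, 0, 68, 57, 1880] ctr 326 -155 size 64x15 ang 43 z 0.037
rib? [141, 128, 20, 142, 891] ctr 454 -436 size 140x1 ang -5 z 0.034
rib? [326, 129, 16, 149, 705] ctr 473 -267 size 147x1 ang -5 z 0.034
rib? [429, 160, 32, 69, 1437] ctr 469 -163 size 63x15 ang -4 z 0.037
t 5.05 tcp [ 447. -347.  153.] open 0.16 j6 -2.26 -> dpos [ 0.0007  0.1333 -0.0072] rot [ 0.2 -0.2  0.2]
[[ 1.    0.    0.09]
 [-0.09 -0.    1.  ]
 [ 0.   -1.   -0.  ]]
```

View pics/w2.png

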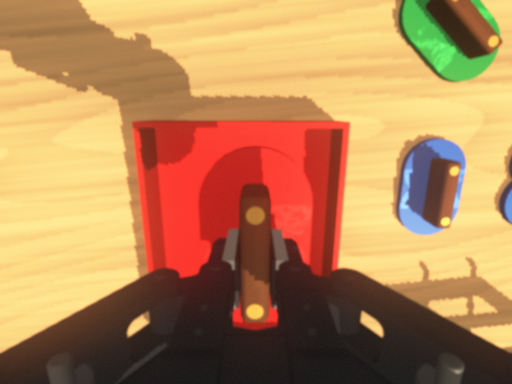

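>>> jog_arm:
  series:
    - {"delta_pos":[0.008,0.0,0.003],"rotation":[0,0,0],"claw":1}
    - {"delta_pos":[0.008,0.05,0.003],"rotation":[0,0,0],"claw":1}
    - {"delta_pos":[0.008,0.09,0.003],"rotation":[0,0,0],"claw":1}
    - {"delta_pos":[0.008,0.12,0.003],"rotation":[0,0,0],"claw":1}
    - {"delta_pos":[0.008,0.132,0.003],"rotation":[0,0,0],"claw":1}
    - {"delta_pos":[0.008,0.132,0.003],"rotation":[0,0,0],"claw":1}
    - {"delta_pos":[0.008,0.132,0.003],"rotation":[0,0,0],"claw":0.5}
    - {"delta_pos":[0.008,0.132,0.003],"rotation":[0,0,0],"claw":0.5}
    - {"delta_pos":[0.008,0.07,0.003],"rotation":[0,0,0],"claw":0.5}
    - {"delta_pos":[0.008,0.01,0.003],"rotation":[0,0,0],"claw":0.4}

```text
time_s: 6.3
tool_pos: [0.4555, -0.3359, 0.1441]
tcp_rot: [0.707, -0.706, 0.031, -0.031]
ft_force: [0.4, -0.3, -1.1]
opening: 0.599
```

```bash
python3 -c "
from h import *
ribs()
R=go(469,-164,150,-4)"
```

```text
rib? [447, 0, 60, 45, 1468] ctr 331 -151 size 48x15 ang 45 z 0.037
rib? [129, 119, 22, 154, 1091] ctr 455 -436 size 142x2 ang -5 z 0.034
rib? [325, 119, 14, 123, 593] ctr 455 -266 size 112x1 ang -5 z 0.034
rib? [431, 153, 33, 72, 1556] ctr 470 -163 size 64x15 ang -5 z 0.037
rib? [247, 154, 16, 59, 173] ctr 447 -337 size 50x13 ang -15 z 0.041
rib? [248, 192, 15, 36, 118] ctr 471 -335 size 33x12 ang -5 z 0.042
t 6.35 tcp [ 458. -338.  152.] open 0.6 j6 -2.24 -> dpos [-0.0038  0.0008  0.174 ] rot [ 0.4 -1.   0.5]
```

>>> jog_arm:
  series:
    - {"delta_pos":[-0.003,0.0,0.06],"rotation":[0,0,0],"claw":0.4}
    - {"delta_pos":[-0.003,0.0,0.12],"rotation":[0,0,0],"claw":0.4}
    - {"delta_pos":[-0.003,0.0,0.174],"rotation":[0,0,0],"claw":0.4}
    - {"delta_pos":[-0.003,0.0,0.174],"rotation":[0,0,0],"claw":0.4}
    - {"delta_pos":[-0.003,0.03,0.174],"rotation":[0,0,0],"claw":0.4}

```text
time_s: 6.98
tool_pos: [0.4693, -0.1629, 0.114]
tcp_rot: [-0.706, 0.707, -0.029, 0.032]
ft_force: [0.2, -0.2, -0.6]
opening: 0.602
```

```bash
python3 -c "
from h import *
ribs()
R=go(470,-164,12,-4)"
```

```text
rib? [236, 0, 50, 36, 979] ctr 336 -145 size 34x15 ang 43 z 0.037
rib? [113, 114, 29, 168, 1518] ctr 465 -261 size 140x2 ang -5 z 0.034
rib? [373, 151, 34, 80, 1787] ctr 472 -55 size 63x15 ang -6 z 0.037
rib? [244, 159, 19, 80, 1395] ctr 469 -162 size 63x14 ang -5 z 0.037
rib? [14, 160, 45, 82, 1410] ctr 455 -328 size 64x13 ang 3 z 0.036
rib? [504, 182, 8, 25, 115] ctr 483 43 size 19x4 ang -6 z 0.029
rib? [140, 334, 4, 30, 73] ctr 597 -273 size 30x1 ang -5 z 0.04
rib? [94, 371, 36, 13, 304] ctr 636 -313 size 29x4 ang 87 z 0.032
t 7.03 tcp [ 467. -162.  110.] open 0.6 j6 -1.95 -> dpos [ 0.0027  0.098  -0.0013] rot [-0. -1. -0.]
```

>>> jog_arm:
  series:
    - {"delta_pos":[0.002,0.05,0],"rotation":[0,0,0],"claw":0.4}
    - {"delta_pos":[0.002,0.085,0],"rotation":[0,0,0],"claw":0.4}
    - {"delta_pos":[0.002,0.097,0],"rotation":[0,0,0],"claw":0.4}
    - {"delta_pos":[0.002,0.097,0],"rotation":[0,0,0],"claw":1}
    - {"delta_pos":[0.002,0.097,0],"rotation":[0,0,0],"claw":1}
    - {"delta_pos":[0.002,0.097,0],"rotation":[0,0,0],"claw":1}
    - {"delta_pos":[0.002,0.097,0],"rotation":[0,0,0],"claw":1}
    - {"delta_pos":[0.002,0.097,0],"rotation":[0,0,0],"claw":1}
    - {"delta_pos":[0.002,0.04,0],"rotation":[0,0,0],"claw":1}
    - {"delta_pos":[0.002,-0.02,0],"rotation":[0,0,0],"claw":1}

```text
time_s: 8.28
tool_pos: [0.4696, -0.1624, 0.1339]
tcp_rot: [0.707, -0.706, 0.031, -0.031]
ft_force: [1.3, -0.9, -0.7]
opening: 0.152
```

```bash
python3 -c "
from h import *
R=go(452,362,150,-3)"
```

```text
t 8.28 tcp [ 470. -162.  134.] open 0.15 j6 -1.95 -> dpos [-0.0634 -0.0158  0.5209] rot [-0.  -2.  -0.1]
```

>>> jog_arm:
  series:
    - {"delta_pos":[-0.005,-0.02,0.06],"rotation":[0,0,0],"claw":1}
    - {"delta_pos":[-0.05,-0.02,0.559],"rotation":[0,-2,0],"claw":1}
    - {"delta_pos":[-0.05,-0.02,0.559],"rotation":[0,-2,0],"claw":1}
    - {"delta_pos":[-0.05,-0.02,0.559],"rotation":[0,-2,0],"claw":1}
    - {"delta_pos":[-0.05,-0.02,0.559],"rotation":[0,-2,0],"claw":1}
    - {"delta_pos":[-0.05,-0.02,0.559],"rotation":[0,-2,0],"claw":1}
    - {"delta_pos":[-0.05,-0.02,0.559],"rotation":[0,-2,0],"claw":1}
    - {"delta_pos":[-0.05,-0.02,0.559],"rotation":[0,-2,0],"claw":1}
    - {"delta_pos":[-0.05,-0.02,0.559],"rotation":[0,-2,0],"claw":1}
    - {"delta_pos":[-0.05,-0.02,0.559],"rotation":[0,-2,0],"claw":1}

```text
time_s: 9.52
tool_pos: [0.4681, 0.4022, 0.1527]
tcp_rot: [0.707, -0.706, 0.017, -0.018]
ft_force: [0.1, -1.0, -0.8]
opening: 0.151
```

```bash
python3 -c "
from h import *
ribs()
R=go(468,399,19,-3)"
```

```text
rib? [104, 104, 206, 180, 1888] ctr 479 364 size 173x171 ang -3 z 0.034
rib? [0, 318, 21, 24, 289] ctr 609 136 size 19x11 ang 22 z 0.034
rib? [133, 318, 8, 15, 81] ctr 611 273 size 19x1 ang -3 z 0.034
t 9.57 tcp [468. 400. 153.] open 0.16 j6 -0.92 -> dpos [-0.0002  0.1336 -0.0014] rot [-0.   0.2  0. ]
```

>>> jog_arm:
  series:
    - {"delta_pos":[0,0.05,0],"rotation":[0,0,0],"claw":1}
    - {"delta_pos":[0,0.09,0],"rotation":[0,0,0],"claw":1}
    - {"delta_pos":[0,0.12,0],"rotation":[0,0,0],"claw":1}
    - {"delta_pos":[0,0.133,0],"rotation":[0,0,0],"claw":1}
    - {"delta_pos":[0,0.134,0],"rotation":[0,0,0],"claw":1}
    - {"delta_pos":[0,0.134,0],"rotation":[0,0,0],"claw":0.5}
    - {"delta_pos":[0,0.134,0],"rotation":[0,0,0],"claw":0.5}
    - {"delta_pos":[0,0.08,0],"rotation":[0,0,0],"claw":0.5}
    - {"delta_pos":[0,0.02,0],"rotation":[0,0,0],"claw":0.4}
    - {"delta_pos":[0,0.0,-0.05],"rotation":[0,0,0],"claw":0.4}

```text
time_s: 10.82
tool_pos: [0.4674, 0.3504, 0.156]
tcp_rot: [0.708, -0.706, 0.016, -0.02]
ft_force: [0.6, -2.2, 0.5]
opening: 0.601
```

```bash
python3 -c "
from h import *
ribs()
R=go(472,-56,130,-6)"
```

```text
rib? [167, 101, 16, 141, 669] ctr 455 281 size 133x4 ang -4 z 0.034
rib? [178, 101, 84, 1, 84] ctr 390 328 size 69x0 ang 87 z 0.039
rib? [263, 101, 64, 1, 64] ctr 393 391 size 55x0 ang 87 z 0.035
rib? [328, 101, 44, 166, 1088] ctr 472 449 size 163x33 ang 9 z 0.034
rib? [295, 150, 21, 70, 372] ctr 467 394 size 63x13 ang -13 z 0.04
t 10.88 tcp [466. 345. 157.] open 0.6 j6 -1.0 -> dpos [ 0.0262  0.0262 -0.3999] rot [-0.1  3.   0.2]
```

>>> jog_arm:
  series:
    - {"delta_pos":[0.026,0.0,-0.4],"rotation":[0,3,0],"claw":0.4}
    - {"delta_pos":[0.026,0.0,-0.4],"rotation":[0,3,0],"claw":0.4}
    - {"delta_pos":[0.026,0.0,-0.4],"rotation":[0,3,0],"claw":0.4}
    - {"delta_pos":[0.026,0.0,-0.4],"rotation":[0,3,0],"claw":0.4}
    - {"delta_pos":[0.026,0.0,-0.4],"rotation":[0,3,0],"claw":0.4}
    - {"delta_pos":[0.026,0.0,-0.4],"rotation":[0,3,0],"claw":0.4}
    - {"delta_pos":[0.026,0.0,-0.4],"rotation":[0,3,0],"claw":0.4}
    - {"delta_pos":[0.026,0.03,-0.4],"rotation":[0,3,0],"claw":0.4}
    - {"delta_pos":[0.026,0.04,-0.4],"rotation":[0,3,0],"claw":0.4}

```text
time_s: 12.0
tool_pos: [0.4707, -0.0524, 0.1115]
tcp_rot: [0.706, -0.706, 0.038, -0.037]
ft_force: [-0.2, -0.2, -0.0]
opening: 0.601
```

```bash
python3 -c "
from h import *
ribs()
R=go(471,-56,12,-6)"
```

```text
rib? [49, 0, 75, 52, 1537] ctr 331 -149 size 48x14 ang 43 z 0.037
rib? [369, 135, 40, 83, 1896] ctr 462 54 size 64x14 ang -13 z 0.037
rib? [241, 162, 19, 81, 1443] ctr 472 -54 size 64x14 ang -7 z 0.037
rib? [0, 222, 26, 112, 1294] ctr 517 -266 size 99x4 ang -5 z 0.033
t 12.05 tcp [471. -52. 111.] open 0.6 j6 -1.72 -> dpos [ 0.001   0.0989 -0.004 ] rot [-0.  -0.  -0.1]
```

>>> jog_arm:
  series:
    - {"delta_pos":[0,0.05,-0.003],"rotation":[0,0,0],"claw":0.4}
    - {"delta_pos":[0,0.086,-0.003],"rotation":[0,0,0],"claw":0.4}
    - {"delta_pos":[0,0.098,-0.003],"rotation":[0,0,0],"claw":0.4}
    - {"delta_pos":[0,0.098,-0.003],"rotation":[0,0,0],"claw":1}
    - {"delta_pos":[0,0.098,-0.003],"rotation":[0,0,0],"claw":1}
    - {"delta_pos":[0,0.098,-0.003],"rotation":[0,0,0],"claw":1}
    - {"delta_pos":[0,0.098,-0.003],"rotation":[0,0,0],"claw":1}
    - {"delta_pos":[0,0.098,-0.003],"rotation":[0,0,0],"claw":1}
    - {"delta_pos":[0,0.04,-0.003],"rotation":[0,0,0],"claw":1}
    - {"delta_pos":[0,-0.02,-0.003],"rotation":[0,0,0],"claw":1}

```text
time_s: 13.3
tool_pos: [0.4707, -0.055, 0.134]
tcp_rot: [0.706, -0.706, 0.037, -0.037]
ft_force: [0.2, 0.3, -0.6]
opening: 0.154
```

```bash
python3 -c "
from h import *
R=go(553,320,170,-3)"
```

```text
t 13.3 tcp [471. -55. 134.] open 0.15 j6 -1.72 -> dpos [ 0.0426 -0.0359  0.3816] rot [-0. -3. -0.]
```

>>> jog_arm:
  series:
    - {"delta_pos":[0,-0.036,0.05],"rotation":[0,0,0],"claw":1}
    - {"delta_pos":[0.043,-0.036,0.382],"rotation":[0,-3,0],"claw":1}
    - {"delta_pos":[0.043,-0.036,0.382],"rotation":[0,-3,0],"claw":1}
    - {"delta_pos":[0.043,-0.036,0.382],"rotation":[0,-3,0],"claw":1}
    - {"delta_pos":[0.043,-0.036,0.382],"rotation":[0,-3,0],"claw":1}
    - {"delta_pos":[0.043,-0.036,0.382],"rotation":[0,-3,0],"claw":1}
    - {"delta_pos":[0.043,-0.036,0.382],"rotation":[0,-3,0],"claw":1}
    - {"delta_pos":[0.043,-0.036,0.382],"rotation":[0,-3,0],"claw":1}
    - {"delta_pos":[0.043,-0.036,0.382],"rotation":[0,-3,0],"claw":1}

```text
time_s: 14.42
tool_pos: [0.5535, 0.3195, 0.1687]
tcp_rot: [-0.707, 0.707, -0.019, 0.019]
ft_force: [-0.5, -1.0, -0.4]
opening: 0.156
```

```bash
python3 -c "
from h import *
ribs('w3')
R=go(553,320,18,-3)"
```

```text
rib? [197, 0, 12, 176, 517] ctr 466 280 size 148x1 ang -3 z 0.034
rib? [304, 0, 105, 261, 2481] ctr 528 444 size 247x70 ang -20 z 0.034
rib? [325, 47, 20, 78, 515] ctr 469 397 size 64x14 ang 2 z 0.039
rib? [65, 235, 24, 22, 221] ctr 607 138 size 21x10 ang 45 z 0.034
t 14.47 tcp [554. 319. 169.] open 0.16 j6 -1.1 -> dpos [-0.0007  0.1508  0.0007] rot [ 0.  -0.1  0. ]
```

View pics/w3.png

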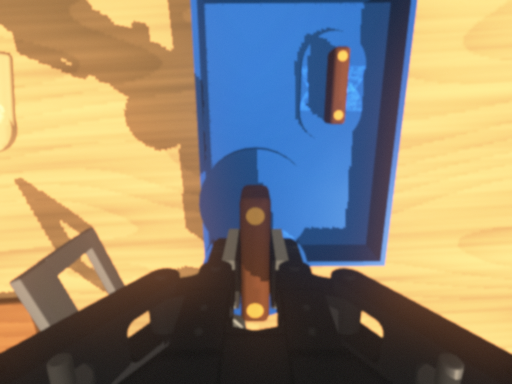

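The oval lies flat in the blue tray at (330,85), and the waisted template hangs over free floor at (255,240). I'm lowering it.

>>> jog_arm:
  series:
    - {"delta_pos":[0,0.05,0.005],"rotation":[0,0,0],"claw":1}
    - {"delta_pos":[0,0.1,0.005],"rotation":[0,0,0],"claw":1}
    - {"delta_pos":[0,0.138,0.005],"rotation":[0,0,0],"claw":1}
    - {"delta_pos":[0,0.15,0.005],"rotation":[0,0,0],"claw":1}
    - {"delta_pos":[0,0.151,0.005],"rotation":[0,0,0],"claw":1}
    - {"delta_pos":[0,0.151,0.005],"rotation":[0,0,0],"claw":0.5}
    - {"delta_pos":[0,0.151,0.005],"rotation":[0,0,0],"claw":0.5}
    - {"delta_pos":[0,0.09,0.005],"rotation":[0,0,0],"claw":0.5}
    - {"delta_pos":[0,0.03,0.005],"rotation":[0,0,0],"claw":0.4}
    - {"delta_pos":[0,-0.03,0.005],"rotation":[0,0,0],"claw":0.2}

```text
time_s: 15.72
tool_pos: [0.5539, 0.325, 0.2006]
tcp_rot: [0.707, -0.707, 0.019, -0.019]
ft_force: [1.1, 0.6, 0.5]
opening: 0.789
```

```bash
python3 -c "
from h import *
R=go(580,-31,270,92)
s=state();p,d=grab_frame('side');cv2.imwrite('pics/side1.png',p)
P=cloud('side',d)
for r in silhouettes('side','red_window'):
  m=(cv2.erode((r['pixels']&(d>0)).astype(np.uint8),np.ones((3,3)))>0);Q=P[m];print(r['confidence'],rect(Q),rect(Q[Q[:,2]>.175]) if (Q[:,2]>.175).sum()>5 else '',Q[:,2].max())
"
```

```text
t 15.72 tcp [554. 325. 201.] open 0.79 j6 -1.09 -> dpos [ 0.0449 -0.0695 -0.3541] rot [-0. 85.  0.]
0.91 ctr 693 -30 size 109x14 ang -87 ctr 693 -30 size 109x12 ang -88 0.20366569534213916
0.73 ctr 678 162 size 174x32 ang 31  0.10967358697209711
```

>>> jog_arm:
  series:
    - {"delta_pos":[0.02,-0.09,-0.05],"rotation":[0,10,0],"claw":0}
    - {"delta_pos":[0.159,-0.09,-0.348],"rotation":[0,85,0],"claw":0}
    - {"delta_pos":[0.159,-0.09,-0.348],"rotation":[0,85,0],"claw":0}
    - {"delta_pos":[0.159,-0.09,-0.348],"rotation":[0,85,0],"claw":0}
    - {"delta_pos":[0.159,-0.09,-0.348],"rotation":[0,85,0],"claw":0}
    - {"delta_pos":[0.159,-0.09,-0.348],"rotation":[0,85,0],"claw":0}
    - {"delta_pos":[0.159,-0.09,-0.348],"rotation":[0,85,0],"claw":0}
    - {"delta_pos":[0.159,-0.09,-0.348],"rotation":[0,85,0],"claw":0}
    - {"delta_pos":[0.159,-0.09,-0.348],"rotation":[0,85,0],"claw":0}
    - {"delta_pos":[0.159,-0.09,-0.348],"rotation":[0,85,0],"claw":0}

```text
time_s: 17.08
tool_pos: [0.6943, -0.0301, 0.2882]
tcp_rot: [0.51, -0.51, 0.49, -0.49]
ft_force: [-0.9, 0.3, -0.1]
opening: 1.003
```

```bash
python3 -c "
from h import *
R=go(694,-30,172,92);print(R.round(2))
s=state();p,d=grab_frame('wrist');cv2.imwrite('pics/w4.png',p);P=cloud('wrist',d,s)
m=(P[...,2]>.19)&(P[...,2]<.215)&(d>0)&(p[...,2]>2*p[...,0].astype(int));print(m.sum(),rect(P[m]),np.percentile(P[m][:,2],[5,50,95]))
m=(P[...,2]>.15)&(P[...,2]<.186)&(d>0);print(m.sum(),rect(P[m]))
"
```

```text
t 17.07 tcp [694. -30. 288.] open 1.0 j6 -0.18 -> dpos [-1.000e-04  1.162e-01 -3.000e-04] rot [ 0.   0.2 -0. ]
[[ 0.04 -0.    1.  ]
 [-1.    0.    0.04]
 [-0.   -1.   -0.  ]]
1632 ctr 696 -27 size 109x10 ang -89 [0.20388862 0.20537566 0.20650793]
1487 ctr 707 -14 size 110x84 ang 1
```

View pics/w4.png

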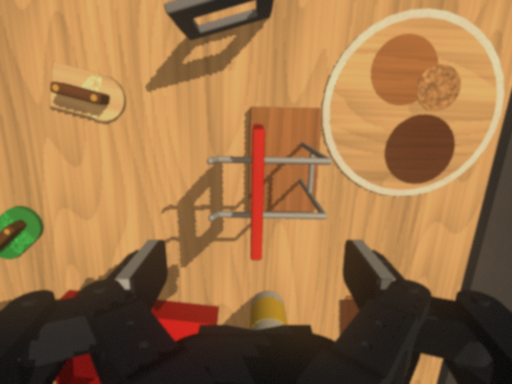

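The red window is seen edge-on at (258,190), centred between the prongs at rows 160 and 215. The grey look-alike is at (220,15) and the glue at (268,308), both clear. I'm descending onto the bar.

>>> jog_arm:
  series:
    - {"delta_pos":[-0.002,0.04,0.001],"rotation":[0,0,0],"claw":0.4}
    - {"delta_pos":[-0.002,0.08,0.001],"rotation":[0,0,0],"claw":0.4}
    - {"delta_pos":[-0.002,0.108,0.001],"rotation":[0,0,0],"claw":0.4}
    - {"delta_pos":[-0.002,0.117,0.001],"rotation":[0,0,0],"claw":0.4}
    - {"delta_pos":[-0.002,0.117,0.001],"rotation":[0,0,0],"claw":1}
    - {"delta_pos":[-0.002,0.117,0.001],"rotation":[0,0,0],"claw":1}
    - {"delta_pos":[-0.002,0.117,0.001],"rotation":[0,0,0],"claw":1}
    - {"delta_pos":[-0.002,0.117,0.001],"rotation":[0,0,0],"claw":1}
    - {"delta_pos":[-0.002,0.117,0.001],"rotation":[0,0,0],"claw":1}
    - {"delta_pos":[-0.002,0.117,0.001],"rotation":[0,0,0],"claw":1}
  force: 50

```text
time_s: 18.38
tool_pos: [0.696, -0.0286, 0.1727]
tcp_rot: [0.509, -0.508, 0.491, -0.492]
ft_force: [-0.2, 0.1, 6.8]
opening: 0.109
```

```bash
python3 -c "
from h import *
R=go(570,-30,210,92)"
```

```text
t 18.38 tcp [696. -29. 173.] open 0.11 j6 -0.17 -> dpos [-0.0029 -0.0376 -0.1258] rot [-0.1 -0.   0. ]
```

>>> jog_arm:
  series:
    - {"delta_pos":[0,-0.015,0],"rotation":[0,0,0],"claw":1}
    - {"delta_pos":[0,-0.035,0],"rotation":[0,0,0],"claw":1}
    - {"delta_pos":[0,-0.04,0],"rotation":[0,0,0],"claw":1}
    - {"delta_pos":[0,-0.04,-0.03],"rotation":[0,0,0],"claw":1}
    - {"delta_pos":[0,-0.04,-0.08],"rotation":[0,0,0],"claw":1}
    - {"delta_pos":[0,-0.04,-0.13],"rotation":[0,0,0],"claw":1}
    - {"delta_pos":[0,-0.04,-0.15],"rotation":[0,0,0],"claw":1}
    - {"delta_pos":[0,-0.04,-0.15],"rotation":[0,0,0],"claw":1}

```text
time_s: 19.38
tool_pos: [0.5447, -0.0338, 0.2117]
tcp_rot: [0.509, -0.508, 0.491, -0.491]
ft_force: [-0.1, -0.1, -1.1]
opening: 0.104
```

```bash
python3 -c "
from h import *
R=go(570,-358,210,85)
go(570,-358,210,85,25)
p,d=grab_frame('side');P=cloud('side',d)
for r in silhouettes('side','red_window'):
  m=(cv2.erode((r['pixels']&(d>0)).astype(np.uint8),np.ones((3,3)))>0);Q=P[m];print(r['confidence'],rect(Q),Q[:,2].min(),Q[:,2].max())
for r in silhouettes('side','red_template'):
  m=(cv2.erode((r['pixels']&(d>0)).astype(np.uint8),np.ones((3,3)))>0);Q=P[m];print(r['confidence'],rect(Q),Q[:,2].min(),Q[:,2].max())
cv2.imwrite('pics/side2.png',p)
"
```

```text
t 19.38 tcp [545. -34. 212.] open 0.1 j6 -0.22 -> dpos [0.3249 0.0017 0.0141] rot [-0.  7. -0.]
t 19.38 tcp [545. -34. 212.] open 0.1 j6 -0.22 -> dpos [0.3249 0.0017 0.0141] rot [25.   6.9  0.7]
0.89 ctr 542 -37 size 107x12 ang -87 0.13688698032376062 0.24216149916423077
0.7 ctr 631 138 size 70x10 ang 16 0.00846469194524161 0.10879311918517327
0.54 ctr 464 391 size 88x52 ang -17 0.007496175197821407 0.04239489400111843
0.68 ctr 457 -337 size 89x56 ang -6 0.007492789674816028 0.043040451513287364
```

View pics/side2.png

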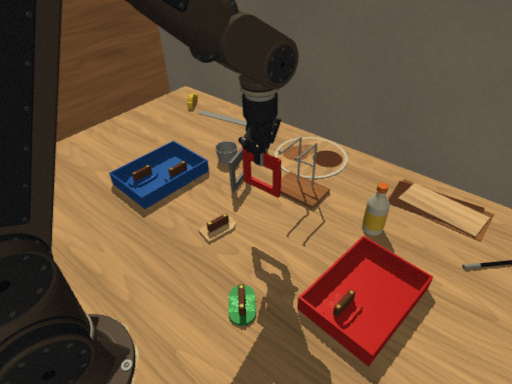

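```bash
python3 -c "
from h import *
s=state();R=Ro.from_quat(s['tcp_rot'],scalar_first=True)
rv=(Ro.from_euler('y',7,degrees=True)*Ro.from_euler('x',40,degrees=True)).as_rotvec(degrees=True);print(rv)
print((R*Ro.from_rotvec(rv,degrees=True)).as_matrix().round(2))
go(560,-362,190,85)"
```

```text
[39.94941142  6.71321566 -2.44341068]
[[-0.09  0.64  0.76]
 [-1.   -0.06 -0.07]
 [-0.   -0.77  0.64]]
t 19.52 tcp [546. -34. 211.] open 0.11 j6 -0.22 -> dpos [0.3284 0.0213 0.0022] rot [-0.  7.  0.]
```

>>> jog_arm:
  series:
    - {"delta_pos":[0.328,0.02,0.002],"rotation":[39.9,6.7,-2.4],"claw":1}
    - {"delta_pos":[0.328,0.02,0.002],"rotation":[39.9,6.7,-2.4],"claw":1}
    - {"delta_pos":[0.328,0.02,0.002],"rotation":[39.9,6.7,-2.4],"claw":1}
    - {"delta_pos":[0.328,0.02,0.002],"rotation":[39.9,6.7,-2.4],"claw":1}
    - {"delta_pos":[0.328,0.02,0.002],"rotation":[39.9,6.7,-2.4],"claw":1}
    - {"delta_pos":[0.328,0.02,0.002],"rotation":[39.9,6.7,-2.4],"claw":1}
    - {"delta_pos":[0.328,0.02,0.002],"rotation":[39.9,6.7,-2.4],"claw":1}
    - {"delta_pos":[0.328,0.02,0.002],"rotation":[39.9,6.7,-2.4],"claw":1}

```text
time_s: 20.52
tool_pos: [0.559, -0.365, 0.1903]
tcp_rot: [-0.612, 0.285, -0.312, 0.669]
ft_force: [0.6, 0.4, -0.4]
opening: 0.109
```

```bash
python3 -c "
from h import *
s=state();R=Ro.from_quat(s['tcp_rot'],scalar_first=True).as_matrix();t=s['tool_pos'];print(t,R.round(2))
print('bottom ctr',t+R[:,1]*.0787)
print('down', (R.T@(np.array([.564,-.363,.069])-t)).round(4))
p,d=grab_frame('side');P=cloud('side',d)
for r in silhouettes('side','red_window'):
  m=(cv2.erode((r['pixels']&(d>0)).astype(np.uint8),np.ones((3,3)))>0);Q=P[m];print(r['confidence'],Q.min(0),Q.max(0))
m=silhouettes('side','red_tray')
for r in m[:1]:
  e=cv2.erode((r['pixels']&(d>0)).astype(np.uint8),np.ones((3,3)))>0;print(rect(P[e]))
cv2.imwrite('pics/side3.png',p)
"
```

```text
[ 0.55900225 -0.3650228   0.19034129] [[-0.09  0.64  0.76]
 [-1.   -0.06 -0.07]
 [-0.   -0.77  0.64]]
bottom ctr [ 0.60934299 -0.36949905  0.13001332]
down [-0.0024  0.0961 -0.0742]
0.9 [ 0.5299018  -0.42289219  0.1400665 ] [ 0.596243   -0.36610865  0.21564472]
ctr 508 -359 size 250x178 ang -5
```

View pics/side3.png

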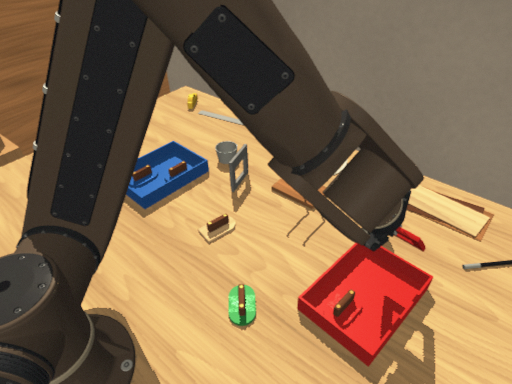

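>>> jog_arm:
  series:
    - {"delta_pos":[-0.002,0.032,-0.025],"rotation":[0,0,0],"claw":1}
    - {"delta_pos":[-0.002,0.064,-0.05],"rotation":[0,0,0],"claw":1}
    - {"delta_pos":[-0.002,0.084,-0.065],"rotation":[0,0,0],"claw":1}
    - {"delta_pos":[-0.002,0.096,-0.074],"rotation":[0,0,0],"claw":1}
    - {"delta_pos":[-0.002,0.096,-0.074],"rotation":[0,0,0],"claw":1}

```text
time_s: 21.3
tool_pos: [0.5644, -0.3586, 0.0692]
tcp_rot: [-0.613, 0.286, -0.313, 0.667]
ft_force: [-0.6, -0.0, -2.0]
opening: 0.11
```

>>> jog_arm:
  series:
    - {"delta_pos":[0,0.001,-0.002],"rotation":[0,0,0],"claw":1}
    - {"delta_pos":[0,0.001,-0.002],"rotation":[0,0,0],"claw":0.75}
    - {"delta_pos":[0,0.001,-0.002],"rotation":[0,0,0],"claw":0.7}
    - {"delta_pos":[0,0.001,-0.002],"rotation":[0,0,0],"claw":0.7}
    - {"delta_pos":[0,-0.02,-0.002],"rotation":[0,0,0],"claw":0.7}
    - {"delta_pos":[0,-0.05,-0.002],"rotation":[0,0,0],"claw":0.7}
    - {"delta_pos":[0,-0.09,-0.002],"rotation":[0,0,0],"claw":0.7}
    - {"delta_pos":[0,-0.13,0.05],"rotation":[0,0,0],"claw":0.7}
    - {"delta_pos":[0,-0.16,0.1],"rotation":[0,0,0],"claw":0.7}
    - {"delta_pos":[0,-0.16,0.1],"rotation":[0,0,0],"claw":0.7}

```text
time_s: 22.55
tool_pos: [0.5388, -0.3583, 0.261]
tcp_rot: [-0.612, 0.286, -0.31, 0.669]
ft_force: [-0.9, 0.4, -0.5]
opening: 0.3
```

```bash
python3 -c "
from h import *
go(480,-200,250,-5)
s=state();p,d=grab_frame('wrist');cv2.imwrite('pics/w5.png',p)
p,d=grab_frame('scene');cv2.imwrite('pics/sc5.png',p);P=cloud('scene',d)
for l in('red_window','red_template'):
 for r in silhouettes('scene',l):
  m=r['pixels']&(d>0);Q=P[m];print(l,r['confidence'],rect(Q),Q[:,2].min(),Q[:,2].max())
"
```

```text
t 22.55 tcp [ 539. -358.  261.] open 0.3 j6 -1.53 -> dpos [-0.1526 -0.0386 -0.0621] rot [-31.3 -85.9  31.6]
red_window 0.63 ctr 553 -359 size 111x104 ang 85 0.006669392695667168 0.025863462923008312
red_window 0.56 ctr 656 146 size 112x16 ang 15 -0.0024616162782298417 0.114257529917961
red_template 0.78 ctr 450 -333 size 86x61 ang -8 0.004213265083546425 0.04443881467951213
```

View pics/sc5.png

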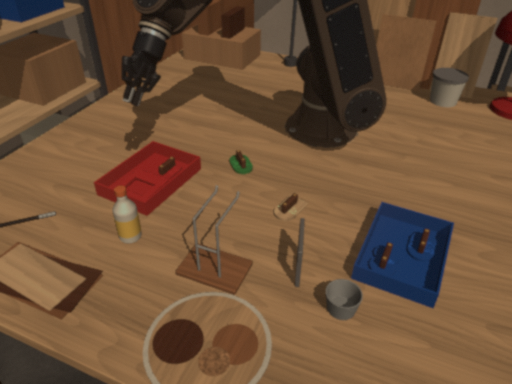

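```bash
python3 -c "
from h import *
for n in('scene',):
  p,d=grab_frame(n);P=cloud(n,d)
  for l in('red_window','red_template','blue_oval','blue_waisted','wood_template','glue','tin'):
    for r in silhouettes(n,l):
      if r['confidence']>.4:
        Q=P[r['pixels']&(d>0)];print(l,round(r['confidence'],2),rect(Q),Q[:,2].max().round(3),[int(v) for v in r['extent']])
print(finish_job(),state()['time_s'])
"
```

```text
red_window 0.86 ctr 655 146 size 113x16 ang 14 0.114 [294, 218, 302, 287]
red_window 0.81 ctr 555 -359 size 113x104 ang 86 0.027 [117, 169, 166, 200]
red_template 0.57 ctr 456 -342 size 101x77 ang -7 0.044 [151, 157, 184, 181]
blue_oval 0.66 ctr 319 -164 size 119x64 ang 36 0.04 [227, 153, 253, 173]
wood_template 0.9 ctr 455 51 size 116x68 ang -11 0.039 [272, 193, 309, 222]
glue 0.73 ctr 715 -266 size 83x49 ang -7 0.152 [110, 187, 141, 246]
tin 0.64 ctr 721 265 size 75x74 ang -4 0.053 [325, 280, 360, 319]
the job is handed in; nothing more can be done
the job is handed in; nothing more can be done
```

All four templates are in their trays, and I handed the job in at about 23 s of the 72 s allowed. The hand-in gives no verdict.

- **Red tray:** the red template was lowered in by its rib. The red window was lifted off the prongs, tilted 40°, set on its lower edge and released. It lies nearly flat with its middle about 45 mm from the tray centre. The template lies about 58 mm from the centre, along the tray's length.
- **Blue tray:** both blue templates were lowered in side by side by their ribs.
- **Left alone:** wood template, glue bottle and tin show no visible movement, all in their starting places to within measurement scatter. The green oval and the grey window were not touched.

**Checks:** the last pictures show everything in place and the gripper empty and clear of everything.
- **Blue templates:** in the final check the network did not report either one; its only `blue_oval` hit was the green look-alike. I confirmed them from the last scene picture, from a close wrist measurement for the oval, and from the arm's release position for the waisted one.
- **Camera agreement:** the two fixed cameras disagreed by about 5 to 15 mm in x, so I used the wrist camera to refine the grasps.
- **Red template:** it went in about 15 mm off where I aimed, because I released it before that move had fully arrived. It is still well inside the limits.

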